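# Gauge the drilled shear-box blocks and reject the tight one

### The arm

A 6-joint arm with a two-finger parallel gripper is mounted at the origin on the work surface. World frame = base frame: x ahead of the robot, y to its left, z up, the work surface at z = 0. Lengths are in m, angles in rad, forces in N, time in s.
With the tool pointing down it reaches from about 0.25 to 0.725 m from the base axis. Payload 4 kg.
Tool frame: the origin (TCP) lies midway between the tips of the shut fingers; the grasp point (between the pads) lies 19 mm behind it; z points along the fingers, y is the line along which they close (so a half turn about z gives the same grasp; the last joint's range is limited). The gripper opens to 85 mm and grips with 20 to 120 N. Pads are 22 mm wide; open, the fingers measure 114 mm over their backs; the gripper's body (76 mm by 85 mm) begins 54 mm behind the grasp point. The pads swing forward as they close: fully open they stand 13 mm farther back than shut.
Start: joints at [1.109, 0.241, 0.005, 1.335, 0, 1.571], TCP at [0.223, 0.448, 0.231] pointing down, gripper open.
Joint ranges: [-2.72, 2.72], [-1.05, 1.87], [-1.09, 1.28], [-1.99, 2.15], [-1.42, 1.44], [-3.14, 3.14]. Speed limits (rad/s): [2.79, 2.79, 3.14, 3.14, 3.14, 3.14].

### API

Orientations are given as a unit quaternion [x, y, z, w].
In Python, from workcell import get_obs, camera, job_done, silhouettes gives the robot as it stands. The module is installed in compiled form; this text tells all that it offers.
- The arm moves only by the tool drive_tool, never from a script. Its argument "increments" is a list of rows, each a list of 3 entries, a list of its own where there are three numbers: the shift along the world's x, y, z in mm, then the turn, a rotation vector about the world's x, y, z in degrees, then the opening, from 0 (shut) to 1 (fully open). A call has 1 to 8 rows; each row shifts and turns the commanded pose from where the row before left it; what a row does not reach is not made up. A row lasts 1/12 s, in which the tool goes at most 41.7 mm and 7.16 degrees, less where a joint would pass 70% of its speed; a pose out of reach is approached as far as the arm can. A call is refused whole if a number of a shift passes 41.7 or a number of a turn 7.16, either way. A call with a gripper value outside its range is refused whole. The fingers move at their own pace and stop on an object; the grip force is fixed at half the most. Time passes only in rows, so rows that do not move let the fingers close. It gives the time, the measured TCP pose, the force, the opening and the grip force at its end, in the units of the state.
- get_obs(): the state, without advancing time (a new reading comes with each control period).
- camera(name): name is "scene" or "top"; returns a dict with "image" (480x640x3 uint8, red, green, blue), "K" (3x3 intrinsics, pixels), "k1" (the pictures are not rectified: a ray, as slopes to the right and down, at radius r is drawn at 1 + k1 r^2 times it, then the intrinsics apply), "view" (4x4, takes a point from world to camera coordinates). Camera axes: x right, y down, z forward; pixel columns grow to the right and rows downward; lengths in m; the calibration is good to about 2 mm. A picture is of the moment at which its call begins. There is no depth.
- job_done(): hands the job in; it is judged then, once.
Trained networks look in a picture, given as the dict that the camera call returned (one of the last four; its "shot" number tells which), for a name from the list of things; names that differ only in an ending like _2 or _b are one class to them, and where a whole thing is asked for, a point or a joint stands for the part that bears it (a point fixed in the world has none). Each returns a list of dicts, best first, with "conf" (0 to 1); they miss things now and then, are a little off and sometimes report something else, mostly with a low value. They report only what shows in the picture. A call takes as long as a camera call. They do not tell look-alikes from the thing itself.
- silhouettes(query, picture): "region" (480x640 bool, what is visible of it) and "bbox" ([left, top, right, bottom] in pixels, round what is visible of it).
The state is a dict: "clock": time; "joint_pos": joint angles; "joint_vel": joint speeds; "tau": joint torques, N m; "eef_pos": TCP position; "tool_rot": TCP orientation; "ft_force": force on the tool from outside, world axes, zero at the start; "ft_torque": the same for the moment, N m; "grip_width": finger opening in m; "grasp_force": force on a finger pad.
Only numpy, scipy, OpenCV 4.12 (cv2) and the standard library are available. Lean on these libraries where they do the work, as an engineer would, in place of code of your own. Each camera call takes 0.05 s, during which the arm holds its last target. There are 200 camera calls.

### The job

Take the pin gauge from its wooden holder and try it gently in the bore of the left block and then of the right block, as the robot sees them, as deep as it will go without forcing it. Leave the gauge standing fully home in the block that takes it, with that block still in its place on the plate, and set the block that refuses it flat in the red reject tray. Leave everything else undisturbed.

Things in the scene. Friction and masses are not known exactly. Their poses are not given: they have to be found in the camera images.
- gauge: upright in the wooden holder: steel pin 10 mm in diameter and 30 mm long with a 2 mm chamfered tip, then a collar 24 mm in diameter and 4 mm thick, then a square blue grip 18 x 18 mm, 54 mm long (34 to 88 mm above the tip). Overall 88 mm, about 0.14 kg. Origin at the centre of the tip, z up towards the grip, x and y square to the grip's faces
- gauge_tip (a point): centre of the end of the gauge's pin (the gauge's origin)
- holder: fixed wooden holder, 70 x 70 mm and 50 mm high, with a vertical through hole 15 mm in diameter in the middle of its top, chamfered 2 mm; the gauge hangs in it by its collar, tip 20 mm above the holder's origin. Origin at the centre of its underside, z up
- plate: fixed dark steel plate, 120 mm (x) by 260 mm (y), 4 mm thick, with a white line between its two places. Origin at the centre of its underside; the places are at about +70 and -70 mm along its y (left and right as the robot sees them)
- block_1: one of two alike drilled blocks side by side on the plate (the names tell neither fit nor place). Brass frame 54 mm (its x) by 70 mm (its y), 40 mm high, loose, about 0.45 kg; origin at the centre of its underside, z up. A grey steel slide is set into the frame, its top flush with the frame's; it holds the one bore (see block_2)
- block_2: just like block_1. Each block's bore is vertical, on its centre line in x, 12 mm in diameter, chamfered 1.5 mm; its slide sits anywhere from -5 to +5 mm along the block's y, stiffly (holds to 30 N), so look or feel for the bore along y. Of the two, one bore is 12 mm all the way and takes the pin to its collar; the other closes in to 7 mm, unseen, 10 mm below the top
- reject_tray: fixed red plastic tray, 150 mm (x) by 140 mm (y) outside, walls 4 mm thick and 28 mm high, flat floor about 4 mm thick. Origin at the centre of its underside, z up. It and the holder stand to the two sides of the plate, which on which side changes
- cutting_ring: bystander, loose: brass soil cutting ring, 64 mm outside diameter, 25 mm high; origin at the centre of its underside
- porous_disc: bystander, loose: terracotta porous disc, 64 mm diameter, 12 mm thick; origin at the centre of its underside
- loading_cap: bystander, loose: square dark steel loading cap, 60 x 60 mm, 36 mm high with its stud; origin at the centre of its underside
- sample_tin: bystander, loose: open aluminium sample tin, 68 mm diameter, 45 mm high; origin at the centre of its underside
- spatula: bystander, loose: steel spatula, 200 mm long, lying flat; origin near its middle
- shear_frame: bystander, loose: dark open square steel frame, 75 x 75 mm, 22 mm high; origin at the centre of its underside
There are look-alikes about, which are no part of the job. What is shaped like the block_1 but green or purple is not meant.

How it is judged:
By the outcome, as a careful person would: the job done as asked, in the order asked, and still so for the second after the job is handed in, with the robot touching nothing.
It also fails if it takes over 64 s, if anything falls off the work surface, if the arm or the gripper's body presses on something with over 40 N, if the wrist force passes 120 N, or if a joint passes its speed limit or range.

## Working session

There is one attempt and no reset: what is moved stays moved. The work goes in short steps, Python scripts to look and compute and a tool call to move; the robot and the scene stay as the last step left them, time stands still between calls to the robot, and variables do not carry over. Pictures are saved under pics/ and viewed, at most 10 in all, crops included, and the job is handed in when it is done.

Besides the shell and the picture viewer there is one more tool, called after "Emit:" as name(argument=value, ...), one argument or row to a line, values as JSON. drive_tool: Moves the arm, as the interface text tells. Its arguments: {"type":"object","properties":{"increments":{"type":"array"}},"required":["increments"]}

```bash
mkdir -p pics; cat > h.py <<'E'
import numpy as np, cv2
from workcell import get_obs, camera, job_done, silhouettes
def ray(c,u,v):
    K=c["K"];d=np.array([(u-K[0,2])/K[0,0],(v-K[1,2])/K[1,1]]);s=d.copy()
    for _ in range(20): s=d/(1+c["k1"]*(s@s))
    R=c["view"][:3,:3];t=c["view"][:3,3]
    return -R.T@t, R.T@np.array([s[0],s[1],1])
def at(c,u,v,z):
    o,d=ray(c,u,v);return o+d*(z-o[2])/d[2]
def proj(c,p):
    q=c["view"][:3,:3]@np.asarray(p)+c["view"][:3,3];s=q[:2]/q[2];s=s*(1+c["k1"]*(s@s))
    return c["K"][:2,:2]@s+c["K"][:2,2]
def save(c,n): cv2.imwrite("pics/"+n,cv2.cvtColor(c["image"],cv2.COLOR_RGB2BGR))
E
python3 - <<'E'
from h import *
np.set_printoptions(precision=4,suppress=True)
for n in("top","scene"):
    c=camera(n);save(c,n+"0.png");print(n,ray(c,320,240),c["k1"],c["K"][0,0])
    for q in("gauge","holder","plate","block_1","reject_tray"):
        for r in silhouettes(q,c)[:4]: print(q,round(r["conf"],2),r["bbox"],int(r["region"].sum()))
print(get_obs())
E
```

```text
top (array([0.3948, 0.0117, 1.1918]), array([ 0.1435, -0.0129, -0.9897])) -0.16462283449859014 586.3729794533647
gauge 0.56 [467.4, 277.2, 486.4, 287.4] 186
holder 0.97 [440.3, 259.8, 491.9, 308.1] 1706
plate 0.92 [250.9, 211.0, 384.0, 275.5] 5406
block_1 0.97 [263.4, 232.2, 298.5, 263.3] 998
block_1 0.8 [445.5, 203.6, 488.0, 241.0] 1122
block_1 0.73 [405.9, 318.0, 446.3, 362.0] 1050
block_1 0.56 [334.8, 224.7, 371.6, 256.0] 916
reject_tray 0.58 [123.8, 234.3, 201.4, 313.7] 5324
scene (array([ 1.2608, -0.3221,  0.5441]), array([-0.7721,  0.3429, -0.5352])) -0.09905518495063617 499.77560424650363
gauge 0.84 [135.6, 222.1, 154.5, 259.6] 387
holder 0.85 [123.6, 243.8, 184.1, 298.7] 2069
plate 0.55 [252.3, 241.5, 402.8, 300.8] 3262
plate 0.42 [282.3, 307.4, 327.4, 351.9] 1067
block_1 0.97 [266.6, 242.2, 315.7, 285.1] 1517
block_1 0.83 [333.4, 225.8, 379.4, 261.6] 1299
block_1 0.66 [163.4, 211.3, 211.0, 248.1] 1227
block_1 0.59 [137.3, 293.3, 187.0, 333.0] 1991
reject_tray 0.86 [401.8, 190.6, 490.9, 237.2] 2937
{'clock': 0.6, 'joint_pos': array([1.109 , 0.2406, 0.005 , 1.3352, 0.    , 1.5708]), 'joint_vel': array([ 0.0012, -0.0007,  0.0003,  0.0015,  0.0002, -0.0005]), 'tau': array([  0.0002, -37.1976,  25.257 ,   0.0015,   0.    ,  -0.    ]), 'eef_pos': array([0.2228, 0.4476, 0.2313]), 'tool_rot': array([ 0.2288,  0.9735,  0.    , -0.    ]), 'ft_force': array([-0.3591,  0.3656,  0.2691]), 'ft_torque': array([-0.0382, -0.043 ,  0.0337]), 'grasp_force': 0.0, 'grip_width': 0.08533749539044355}
```

View pics/top0.png

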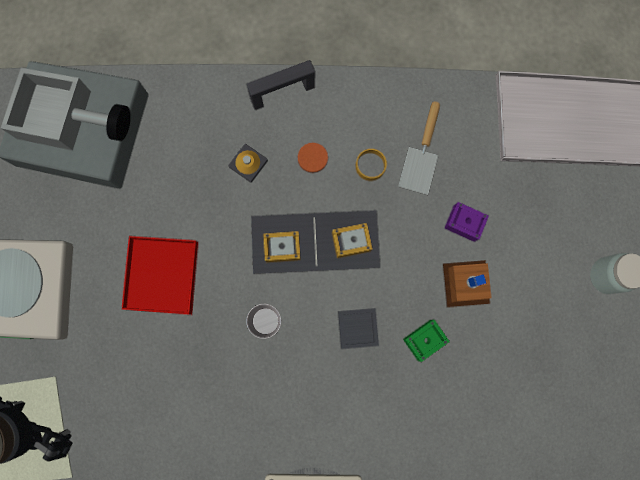

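View pics/scene0.png

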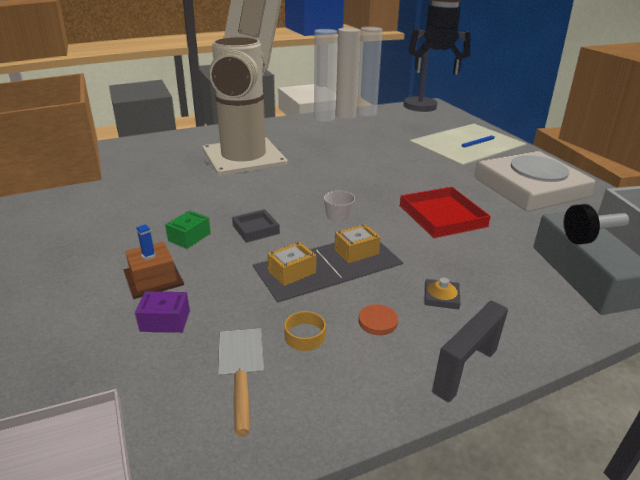

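The top view shows the left block at (282,246), the right block at (352,240), the gauge in its holder at (477,281), and the tray at (160,275). The purple (467,221) and green (426,340) blocks are look-alikes. Only the two brass blocks on the plate fit the description.

```bash
cat >> h.py <<'E'
from scipy.optimize import minimize
def mask(c,box,kind):
    l,t,r,b=box;h=cv2.cvtColor(c["image"],cv2.COLOR_RGB2HSV);H,S,V=[h[...,i].astype(int) for i in range(3)]
    m={"brass":(H>12)&(H<32)&(S>100)&(V>60),"blue":(H>100)&(H<130)&(S>120)&(V>40),"red":((H<6)|(H>174))&(S>150)&(V>50)}[kind]
    z=np.zeros(m.shape,np.uint8);z[t:b,l:r]=m[t:b,l:r];z=cv2.morphologyEx(z,cv2.MORPH_CLOSE,np.ones((2,2)))
    n,lab,st,_=cv2.connectedComponentsWithStats(z,connectivity=8)
    o=np.zeros_like(z);pts=np.argwhere(lab==1+np.argmax(st[1:,4]))[:,::-1].astype(np.int32)
    cv2.fillConvexPoly(o,cv2.convexHull(pts),1);return o
def hullmask(c,x,y,a,dims,z0,box,k=8):
    X,Y,Z=dims;P=np.array([[i*X/2,j*Y/2,z0+l*Z] for i in(-1,1) for j in(-1,1) for l in(0,1)])
    R=np.array([[np.cos(a),-np.sin(a)],[np.sin(a),np.cos(a)]]);P[:,:2]=P[:,:2]@R.T+[x,y]
    l,t,r,b=box;q=np.array([proj(c,p) for p in P])
    q=((q-[l,t]+.5)*k).astype(np.float32);o=np.zeros(((b-t)*k,(r-l)*k),np.uint8)
    cv2.fillConvexPoly(o,cv2.convexHull(q).round().astype(np.int32),1)
    return cv2.resize(o.astype(np.float32),(r-l,b-t),interpolation=cv2.INTER_AREA)
def fit(views,kind,dims,z0,guess):
    ms=[(c,b,mask(c,b,kind)[b[1]:b[3],b[0]:b[2]].astype(float)) for c,b in views]
    f=lambda p:sum(np.abs(hullmask(c,p[0]/1000,p[1]/1000,p[2]/57.3,dims,z0,b)-m).sum()/m.sum() for c,b,m in ms)
    best=None
    for a in guess[2]:
        s0=np.array([guess[0],guess[1],a]);r=minimize(f,s0,method="Nelder-Mead",options=dict(initial_simplex=s0+np.array([[0,0,0],[8,0,0],[0,8,0],[0,0,10]]),xatol=.05,fatol=1e-4))
        if best is None or r.fun<best.fun: best=r
    return best.x.round(2),round(best.fun,3)
E
python3 - <<'E'
from h import *
np.set_printoptions(precision=4,suppress=True)
t=camera("top");s=camera("scene")
J={"L":([258,226,305,270],[326,218,386,270],"brass",(.054,.07,.04),.004,(282,246),.044,[-10,0,15]),
"R":([328,216,378,262],[260,234,322,292],"brass",(.054,.07,.04),.004,(352,240),.044,[-10,0,15]),
"G":([455,265,498,300],[128,215,162,270],"blue",(.018,.018,.054),.054,(481,281),.108,[-20,0,20,40]),
"tray":([115,228,208,322],[392,182,500,245],"red",(.15,.14,.028),0,(160,275),.028,[-8,0,8])}
for k,(bt,bs,kind,d,z0,px,z,A) in J.items():
    g=at(t,*px,z)*1000
    for v in ([(t,bt),(s,bs)],[(t,bt)],[(s,bs)]): print(k,g[:2].round(0),fit(v,kind,d,z0,(g[0],g[1],A)))
for n,p in (("holder hole?",None),): pass
for px in ((252,217),(377,211),(380,269),(253,274)): print("plate",at(t,*px,.004))
for i,(l,u,r,b) in enumerate([(255,200,385,280),(435,255,500,312)]):
    cv2.imwrite(f"pics/c{i}.png",cv2.resize(cv2.cvtColor(t["image"],4)[u:b,l:r],None,fx=6 if i==0 else 6,fy=6,interpolation=cv2.INTER_CUBIC))
a=cv2.imread("pics/c0.png");b=cv2.imread("pics/c1.png");sc=cv2.cvtColor(s["image"],4)[215:295,255:385]
E
```

```text
L [548.  72.] (array([548.45,  72.6 ,   4.4 ]), np.float64(0.103))
L [548.  72.] (array([547.88,  71.75,   4.67]), np.float64(0.038))
L [548.  72.] (array([550.57,  73.21,   4.5 ]), np.float64(0.032))
R [562. -67.] (array([563.45, -67.66,  12.12]), np.float64(0.112))
R [562. -67.] (array([562.84, -68.59,  12.65]), np.float64(0.039))
R [562. -67.] (array([565.09, -66.73,  12.95]), np.float64(0.031))
G [ 479. -306.] (array([ 480.13, -305.5 ,   13.81]), np.float64(0.302))
G [ 479. -306.] (array([ 480.32, -306.93,   15.51]), np.float64(0.11))
G [ 479. -306.] (array([ 482.97, -304.81,   10.46]), np.float64(0.088))
tray [487. 317.] (array([487.27, 320.06,  -2.62]), np.float64(0.065))
tray [487. 317.] (array([486.15, 319.13,  -2.56]), np.float64(0.015))
tray [487. 317.] (array([489.21, 320.84,  -3.21]), np.float64(0.023))
plate [0.6124 0.1371 0.004 ]
plate [ 0.6296 -0.1208  0.004 ]
plate [ 0.5093 -0.1269  0.004 ]
plate [0.4948 0.1313 0.004 ]
```

View pics/c0.png

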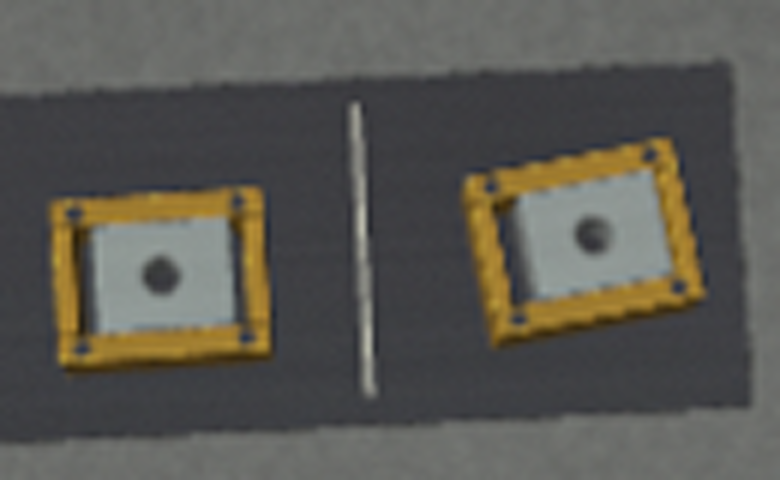

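View pics/c1.png

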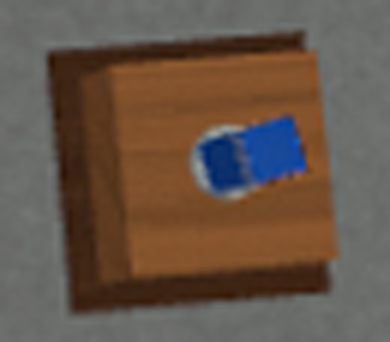

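The crops confirm two brass blocks with grey slides. Their bores are at about (281.5,245.5) and (353.6,238.8), and the blue gauge is in the holder. I'm moving to the gauge now.

Emit:
drive_tool(
  increments=[
    [[12.9,-37.7,-3],[0,0,-6.3],1],
    [[12.9,-37.7,-3],[0,0,-6.3],1],
    [[12.9,-37.7,-3],[0,0,-6.3],1],
    [[12.9,-37.7,-3],[0,0,-6.3],1],
    [[12.9,-37.7,-3],[0,0,-6.3],1],
    [[12.9,-37.7,-3],[0,0,-6.3],1],
    [[12.9,-37.7,-3],[0,0,-6.3],1],
    [[12.9,-37.7,-3],[0,0,-6.3],1],
  ],
)

```text
clock: 1.37
eef_pos: [0.3262, 0.1443, 0.2075]
tool_rot: [0.623, 0.782, 0.001, 0.0]
ft_force: [1.1, 0.4, -0.6]
grip_width: 0.0854
grasp_force: 0.0
```

Emit:
drive_tool(
  increments=[
    [[12.9,-37.7,-3],[0,0,0],1],
    [[12.9,-37.7,-3],[0,0,0],1],
    [[12.9,-37.7,-3],[0,0,0],1],
    [[12.9,-37.7,-3],[0,0,0],1],
    [[12.9,-37.7,-3],[0,0,0],1],
    [[12.9,-37.7,-3],[0,0,0],1],
    [[12.9,-37.7,-3],[0,0,0],1],
    [[12.9,-37.7,-3],[0,0,0],1],
  ],
)

```text
clock: 2.03
eef_pos: [0.4295, -0.1578, 0.1834]
tool_rot: [0.622, 0.783, 0.0, 0.0]
ft_force: [0.4, 0.3, 0.9]
grip_width: 0.0858
grasp_force: 0.0
```

Emit:
drive_tool(
  increments=[
    [[12.9,-37.7,-3],[0,0,0],1],
    [[12.9,-37.7,-3],[0,0,0],1],
    [[12.9,-37.7,-3],[0,0,0],1],
    [[12.9,-37.7,-3],[0,0,0],1],
    [[0,0,0],[0,0,0],1],
    [[0,0,0],[0,0,0],1],
  ],
)

```text
clock: 2.53
eef_pos: [0.4806, -0.3082, 0.1698]
tool_rot: [0.623, 0.782, -0.0, -0.001]
ft_force: [-0.4, 0.4, 0.3]
grip_width: 0.0854
grasp_force: 0.0
```

Emit:
drive_tool(
  increments=[
    [[1,2.3,-20],[0,0,0],1],
    [[0,0,-30],[0,0,0],1],
    [[0,0,-30],[0,0,0],1],
    [[0,0,-15],[0,0,0],1],
    [[0,0,-8],[0,0,0],1],
    [[0,0,0],[0,0,0],1],
  ],
)

```text
clock: 3.03
eef_pos: [0.4804, -0.3022, 0.0668]
tool_rot: [0.621, 0.784, -0.0, -0.002]
ft_force: [0.3, 0.3, 0.0]
grip_width: 0.0854
grasp_force: 0.0
```

Emit:
drive_tool(
  increments=[
    [[0,0,0],[0,0,0],0.5],
    [[0,0,0],[0,0,0],0.3],
    [[0,0,0],[0,0,0],0.25],
    [[0,0,0],[0,0,0],0.2],
    [[0,0,0],[0,0,0],0.15],
    [[0,0,0],[0,0,0],0.1],
    [[0,0,0],[0,0,0],0.1],
  ],
)

```text
clock: 3.62
eef_pos: [0.4821, -0.3044, 0.0691]
tool_rot: [0.622, 0.783, 0.0, 0.001]
ft_force: [-0.8, 0.5, 4.2]
grip_width: 0.0176
grasp_force: 58.5
```

Emit:
drive_tool(
  increments=[
    [[0,0,0],[0,0,0],0.7],
    [[0,0,0],[0,0,0],0.7],
    [[0,0,0],[0,0,0],0.7],
    [[0,0,0],[0,0,6.9],0.7],
    [[0,0,0],[0,0,6.9],0.7],
    [[0,0,0],[0,0,6.9],0.7],
    [[0,0,0],[0,0,6.9],0.7],
    [[0,0,0],[0,0,6.9],0.7],
  ],
)

```text
clock: 4.28
eef_pos: [0.4816, -0.304, 0.068]
tool_rot: [0.359, 0.934, 0.0, -0.0]
ft_force: [-0.5, 0.2, 0.9]
grip_width: 0.0603
grasp_force: 0.0
```

Emit:
drive_tool(
  increments=[
    [[0,0,0],[0,0,6.9],0.7],
    [[0,0,0],[0,0,6.9],0.7],
    [[0,0,0],[0,0,6.9],0.7],
    [[0,0,0],[0,0,6.9],0.7],
    [[0,0,0],[0,0,6.9],0.7],
    [[0,0,0],[0,0,6.9],0.7],
    [[0,0,0],[0,0,6.9],0.7],
    [[0,0,0],[0,0,0.3],0.7],
  ],
)

```text
clock: 4.95
eef_pos: [0.4816, -0.304, 0.068]
tool_rot: [-0.055, 0.998, 0.0, -0.0]
ft_force: [0.2, 0.5, -0.4]
grip_width: 0.0601
grasp_force: 0.0
```

Emit:
drive_tool(
  increments=[
    [[0,0,0],[0,0,0],0.4],
    [[0,0,0],[0,0,0],0.3],
    [[0,0,0],[0,0,0],0.25],
    [[0,0,0],[0,0,0],0.2],
    [[0,0,0],[0,0,0],0.15],
    [[0,0,0],[0,0,0],0.1],
    [[0,0,0],[0,0,0],0.1],
    [[0,0,0],[0,0,0],0.1],
  ],
)

```text
clock: 5.62
eef_pos: [0.4818, -0.3046, 0.0684]
tool_rot: [-0.054, 0.999, -0.0, -0.0]
ft_force: [-0.4, -2.7, -0.3]
grip_width: 0.0172
grasp_force: 58.3
```

Emit:
drive_tool(
  increments=[
    [[0,0,10],[0,0,0],0.1],
    [[0,0,20],[0,0,0],0.1],
    [[0,0,30],[0,0,0],0.1],
    [[0,0,30],[0,0,0],0.1],
    [[3.4,18.9,0],[0,0,0],0.1],
    [[6.7,37.8,0],[0,0,0],0.1],
    [[6.7,37.8,0],[0,0,0],0.1],
    [[6.7,37.8,0],[0,0,0],0.1],
  ],
)

```text
clock: 6.28
eef_pos: [0.505, -0.1699, 0.159]
tool_rot: [-0.054, 0.999, 0.001, 0.0]
ft_force: [1.1, -0.2, -1.8]
grip_width: 0.0174
grasp_force: 59.7
```

Emit:
drive_tool(
  increments=[
    [[6.7,37.8,0],[0,0,0],0.1],
    [[6.7,37.8,0],[0,0,0],0.1],
    [[6.7,37.8,0],[0,0,0],0.1],
    [[6.7,37.8,0],[0,0,0],0.1],
    [[6.7,37.8,0],[0,0,0],0.1],
    [[6.7,37.8,0],[0,0,0],0.1],
    [[3.4,18.9,-20],[0,0,0],0.1],
    [[0,0,-25],[0,0,0],0.1],
  ],
)

```text
clock: 6.95
eef_pos: [0.5513, 0.0798, 0.1158]
tool_rot: [-0.058, 0.998, 0.002, 0.003]
ft_force: [-0.1, -1.1, -1.3]
grip_width: 0.0172
grasp_force: 59.9
```

```bash
python3 - <<'E'
from h import *
np.set_printoptions(precision=4,suppress=True)
s=camera("scene");t=camera("top")
o=get_obs();p=o["eef_pos"];print(p,o["tool_rot"],o["ft_force"])
for n,c in(("s",s),("t",t)):
    print(n,"tip",proj(c,p-[0,0,.0482]),"TCP",proj(c,p),"grip top",proj(c,p+[0,0,.04]))
l,u,r,b=320,170,400,270
a=cv2.resize(cv2.cvtColor(s["image"],4)[u:b,l:r],None,fx=5,fy=5,interpolation=cv2.INTER_CUBIC)
l,u,r,b=250,190,310,290
d=cv2.resize(cv2.cvtColor(t["image"],4)[u:b,l:r],None,fx=5,fy=5,interpolation=cv2.INTER_CUBIC)
cv2.imwrite("pics/ab.png",np.hstack([a,d]))
E
```

```text
[0.545  0.0755 0.1098] [-0.056   0.9984  0.0002 -0.0046] [-1.3176  0.1417 -1.1202]
s tip [358.6385 225.459 ] TCP [360.0799 203.0196] grip top [361.3257 183.4615]
t tip [279.5404 246.2165] TCP [278.1687 242.7819] grip top [276.9366 239.6955]
```

View pics/ab.png

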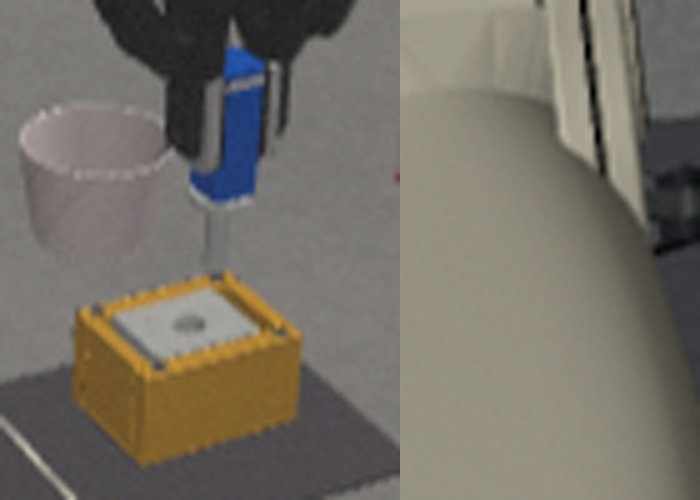

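The scene view shows the gauge held upright above the left block, with the bore at about (358,234.6). The arm blocks the top view and was still settling, so I'll let it settle and measure again.

Emit:
drive_tool(
  increments=[
    [[0,0,0],[0,0,0],0.1],
    [[0,0,0],[0,0,0],0.1],
    [[0,0,0],[0,0,0],0.1],
    [[0,0,0],[0,0,0],0.1],
    [[0,0,0],[0,0,0],0.1],
  ],
)

```text
clock: 7.47
eef_pos: [0.5496, 0.0733, 0.1145]
tool_rot: [-0.054, 0.999, 0.0, 0.001]
ft_force: [-0.1, -0.6, -1.6]
grip_width: 0.0176
grasp_force: 59.6
```

```bash
python3 - <<'E'
from h import *
np.set_printoptions(precision=4,suppress=True)
p0=get_obs()["eef_pos"];s=camera("scene")
o=get_obs();p=o["eef_pos"];print(p0,p,o["tool_rot"],o["ft_force"])
print("tip",proj(s,p-[0,0,.0482]),"col",proj(s,p-[0,0,.0162]))
print("gauge fit",fit([(s,[345,190,390,215])],"blue",(.018,.018,.030),p[2]-.0142,(p[0]*1000,p[1]*1000,[6])))
h=cv2.cvtColor(s["image"],cv2.COLOR_RGB2HSV);g=s["image"].mean(2)
sub=g[228:242,348:370];print(sub.astype(int))
l,u,r,b=330,180,390,270
cv2.imwrite("pics/a2.png",cv2.resize(cv2.cvtColor(s["image"],4)[u:b,l:r],None,fx=6,fy=6,interpolation=cv2.INTER_CUBIC))
for z in (.044,.043):print(at(s,358,234.6,z))
E
```

```text
[0.5496 0.0733 0.1145] [0.5494 0.0734 0.1143] [-0.0539  0.9985  0.0001  0.0008] [-0.9257 -0.346  -1.0353]
tip [358.8614 224.7319] col [359.8216 209.853 ]
gauge fit (array([550.02,  77.88,   4.97]), np.float64(0.289))
[[130 125 111 121 131 124 121 122 132 135 148 149 156 158 145 122  88  88
   89 112 125 123]
 [131 122 124 124 126 133 141 148 157 153 163 162 162 163 162 154 134  90
   76  83 108 124]
 [127 133 136 146 150 154 157 163 161 163 163 163 162 162 161 161 159 134
   90  79  79 103]
 [148 154 154 162 163 162 160 160 161 161 162 162 162 161 160 160 160 159
  135 102  81  78]
 [160 162 161 161 162 160 164 163 157 154 151 156 158 159 158 158 159 161
  160 143 102  80]
 [161 150 161 163 160 162 164 150 140 135 131 135 140 160 161 158 160 159
  160 161 144 114]
 [161 149 159 160 160 162 150 128 122 123 118 112 105 152 159 160 160 160
  160 161 161 151]
 [161 161 158 159 158 160 145 123 120 120 119 106 112 153 160 161 160 160
  163 162 160 159]
 [158 159 160 158 157 157 155 143 142 136 143 137 145 159 161 161 160 160
  160 159 153 138]
 [159 158 159 160 160 162 161 161 162 156 161 160 160 162 160 157 162 150
  152 143 140 119]
 [137 157 159 160 158 159 159 160 160 160 158 161 161 153 138 147 149 136
  134 120 121 123]
 [106 137 158 160 160 161 159 160 159 158 151 142 142 151 121 128 129 122
  120 123 123 125]
 [ 99 107 134 152 159 158 153 138 146 150 135 125 123 132 121 121 126 125
  122 112 105 112]
 [118 104 105 124 140 141 147 121 128 129 122 121 124 125 125 116 108 112
  108  97  84  90]]
[0.5489 0.0732 0.044 ]
[0.5475 0.074  0.043 ]
```

View pics/a2.png

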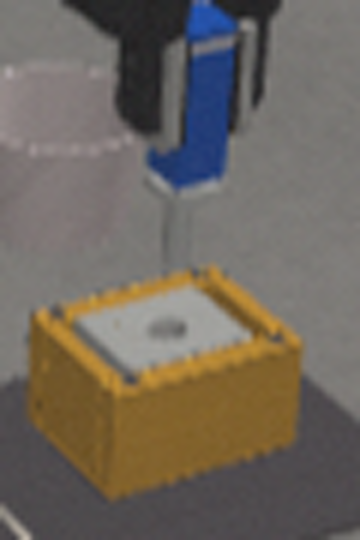

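Seen and predicted tip agree: (358.9,223.8) against (358.9,224.7). The bore ellipse is centred at about (357.2,234.2), so it's close to (549,72) mm. I'm lowering gently.

Emit:
drive_tool(
  increments=[
    [[-0.3,-0.9,-8],[0,0,0],0.1],
    [[0,0,-8],[0,0,0],0.1],
    [[0,0,-3],[0,0,0],0.1],
    [[0,0,-1.5],[0,0,0],0.1],
    [[0,0,-1.5],[0,0,0],0.1],
    [[0,0,-1],[0,0,0],0.1],
    [[0,0,0],[0,0,0],0.1],
    [[0,0,0],[0,0,0],0.1],
  ],
)

```text
clock: 8.18
eef_pos: [0.5483, 0.0726, 0.0904]
tool_rot: [-0.054, 0.999, -0.0, -0.0]
ft_force: [-1.3, -1.8, -0.1]
grip_width: 0.0173
grasp_force: 59.8
```

Emit:
drive_tool(
  increments=[
    [[0,0,-1],[0,0,0],0.1],
    [[0,0,-1],[0,0,0],0.1],
    [[0,0,0],[0,0,0],0.1],
  ],
)

```text
clock: 8.43
eef_pos: [0.5486, 0.0722, 0.0882]
tool_rot: [-0.054, 0.999, -0.001, 0.0]
ft_force: [-1.6, -5.0, 0.9]
grip_width: 0.0168
grasp_force: 59.9
```

Emit:
drive_tool(
  increments=[
    [[-0.2,-0.7,0],[0,0,0],0.1],
    [[0,0,-1],[0,0,0],0.1],
    [[0,0,-1],[0,0,0],0.1],
    [[0,0,0],[0,0,0],0.1],
  ],
)

```text
clock: 8.77
eef_pos: [0.5484, 0.0721, 0.0861]
tool_rot: [-0.054, 0.999, -0.0, -0.0]
ft_force: [-0.4, -3.3, 0.5]
grip_width: 0.0173
grasp_force: 59.9
```

Emit:
drive_tool(
  increments=[
    [[0,-0.6,-1],[0,0,0],0.1],
    [[0,0,-1],[0,0,0],0.1],
    [[0,0,-1],[0,0,0],0.1],
    [[0,0,-1],[0,0,0],0.1],
    [[0,0,0],[0,0,0],0.1],
  ],
)

```text
clock: 9.18
eef_pos: [0.5483, 0.0719, 0.082]
tool_rot: [-0.054, 0.999, 0.0, -0.0]
ft_force: [0.1, -2.9, -0.6]
grip_width: 0.0175
grasp_force: 60.0
```

Emit:
drive_tool(
  increments=[
    [[0,0,-1],[0,0,0],0.1],
    [[0,0,-1],[0,0,0],0.1],
    [[0,0,0],[0,0,0],0.1],
  ],
)

```text
clock: 9.43
eef_pos: [0.5483, 0.0718, 0.0801]
tool_rot: [-0.054, 0.999, 0.0, -0.0]
ft_force: [-1.0, -1.5, -0.7]
grip_width: 0.017
grasp_force: 59.9
```

Emit:
drive_tool(
  increments=[
    [[0,0,-1],[0,0,0],0.1],
    [[0,0,-1.5],[0,0,0],0.1],
    [[0,0,-1.5],[0,0,0],0.1],
    [[0,0,0],[0,0,0],0.1],
  ],
)

```text
clock: 9.77
eef_pos: [0.5483, 0.0718, 0.0759]
tool_rot: [-0.054, 0.999, 0.0, -0.0]
ft_force: [-0.8, -2.2, -1.6]
grip_width: 0.0174
grasp_force: 59.9
```

Emit:
drive_tool(
  increments=[
    [[0,-0.3,-2],[0,0,0],0.1],
    [[0,0,-2],[0,0,0],0.1],
    [[0,0,-2],[0,0,0],0.1],
    [[0,0,-2],[0,0,0],0.1],
    [[0,0,0],[0,0,0],0.1],
  ],
)

```text
clock: 10.18
eef_pos: [0.5482, 0.0716, 0.0677]
tool_rot: [-0.054, 0.999, 0.0, -0.0]
ft_force: [0.4, -1.3, -2.6]
grip_width: 0.0174
grasp_force: 59.7
```

Emit:
drive_tool(
  increments=[
    [[0,-0.2,-2],[0,0,0],0.1],
    [[0,0,-1.5],[0,0,0],0.1],
    [[0,0,-1],[0,0,0],0.1],
    [[0,0,-0.5],[0,0,0],0.1],
    [[0,0,-0.5],[0,0,0],0.1],
    [[0,0,0],[0,0,0],0.1],
  ],
)

```text
clock: 10.68
eef_pos: [0.5484, 0.0714, 0.0627]
tool_rot: [-0.055, 0.999, 0.0, 0.0]
ft_force: [0.1, -0.2, -1.1]
grip_width: 0.0174
grasp_force: 59.7
```

Emit:
drive_tool(
  increments=[
    [[0,0,-0.5],[0,0,0],0.1],
    [[0,0,-0.5],[0,0,0],0.1],
    [[0,0,0],[0,0,0],0.1],
  ],
)

```text
clock: 10.93
eef_pos: [0.5485, 0.0713, 0.0623]
tool_rot: [-0.054, 0.999, 0.0, 0.0]
ft_force: [-1.3, -1.1, 3.1]
grip_width: 0.0175
grasp_force: 60.3
```

The left bore takes the gauge to its collar: TCP z was 62.3 mm with a light contact force. Next is the right block.

Emit:
drive_tool(
  increments=[
    [[0,0,5],[0,0,0],0.1],
    [[0,0,10],[0,0,0],0.1],
    [[0,0,15],[0,0,0],0.1],
    [[0,0,15],[0,0,0],0.1],
    [[0,0,5],[0,0,0],0.1],
    [[1.5,-14.3,5],[0,0,0],0.1],
    [[3,-28.7,0],[0,0,0],0.1],
    [[3,-28.7,0],[0,0,0],0.1],
  ],
)

```text
clock: 11.6
eef_pos: [0.5565, -0.0003, 0.1177]
tool_rot: [-0.056, 0.998, 0.0, 0.001]
ft_force: [0.3, -0.2, -1.8]
grip_width: 0.0171
grasp_force: 59.9
```

Emit:
drive_tool(
  increments=[
    [[3,-28.7,0],[0,0,0],0.1],
    [[3,-28.7,0],[0,0,0],0.1],
    [[1.6,-14.3,0],[0,0,0],0.1],
    [[0,0,0],[0,0,0],0.1],
    [[0,0,0],[0,0,0],0.1],
    [[0,0,0],[0,0,0],0.1],
    [[0,0,0],[0,0,0],0.1],
  ],
)

```text
clock: 12.18
eef_pos: [0.5634, -0.0709, 0.1168]
tool_rot: [-0.055, 0.998, 0.0, -0.0]
ft_force: [-0.1, 0.3, -1.1]
grip_width: 0.0171
grasp_force: 59.7
```

```bash
python3 - <<'E'
from h import *
np.set_printoptions(precision=4,suppress=True)
s=camera("scene");p=get_obs()["eef_pos"];print(p,get_obs()["ft_force"])
print("tip",proj(s,p-[0,0,.0482]))
L0=cv2.imread("pics/scene0.png").mean(2);T=cv2.imread("pics/top0.png").mean(2)
def dark(g,u,v,th=.9,r=6):
    w=g[v-r:v+r+1,u-r:u+r+1];ref=np.percentile(w,85);k=np.clip(ref*th-w,0,None).astype(np.float32)
    n,lab=cv2.connectedComponents((k>0).astype(np.uint8));i=lab[r-2:r+3,r-2:r+3].max();c=k>0
    c=(lab==lab[r,r]);yy,xx=np.nonzero(c);return u-r+xx.mean(),v-r+yy.mean(),c.sum()
cs=s;t=camera("top")
for n,g,c,pts in(("scene",L0,s,((358,234),(291,255))),("top",T,t,((281,246),(354,239)))):
    for q in pts:
        d=dark(g,*q);print(n,d,at(c,d[0],d[1],.044)*1000)
print("left block now",fit([(s,[326,218,386,270])],"brass",(.054,.07,.04),.004,(549,72,[4])))
l,u,r,b=250,180,330,290
cv2.imwrite("pics/a3.png",cv2.resize(cv2.cvtColor(s["image"],4)[u:b,l:r],None,fx=5,fy=5,interpolation=cv2.INTER_CUBIC))
E
```

```text
[ 0.5634 -0.0709  0.1168] [-0.3161  0.3263 -1.5953]
tip [289.5261 242.9115]
scene (np.float64(357.4583333333333), np.float64(234.58333333333334), np.int64(24)) [548.4845  72.2753  44.    ]
scene (np.float64(290.2083333333333), np.float64(254.58333333333334), np.int64(24)) [563.9167 -70.2674  44.    ]
top (np.float64(281.2708333333333), np.float64(245.625), np.int64(48)) [548.6143  73.0837  44.    ]
top (np.float64(353.52272727272725), np.float64(238.9090909090909), np.int64(44)) [564.4769 -69.6018  44.    ]
left block now (array([550.51,  73.6 ,   4.72]), np.float64(0.03))
```

View pics/a3.png

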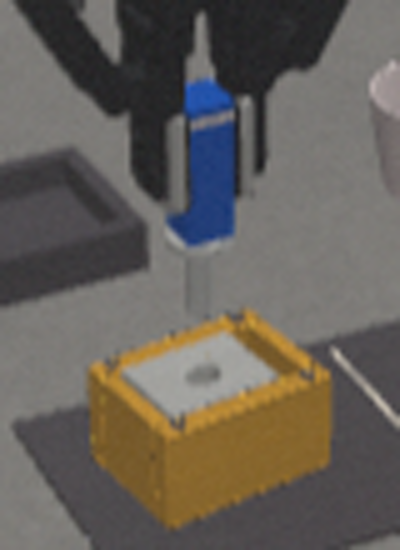

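The right bore is at (290.2,254.6), which gives about (564.1,-71.3) mm after correcting with the left bore. The left block hasn't moved.

Emit:
drive_tool(
  increments=[
    [[0.7,-0.4,-9],[0,0,0],0.1],
    [[0,0,-9],[0,0,0],0.1],
    [[0,0,-4],[0,0,0],0.1],
    [[0,0,-2],[0,0,0],0.1],
    [[0,0,-1.5],[0,0,0],0.1],
    [[0,0,-1],[0,0,0],0.1],
    [[0,0,-1],[0,0,0],0.1],
    [[0,0,0],[0,0,0],0.1],
  ],
)

```text
clock: 12.95
eef_pos: [0.5643, -0.0726, 0.0893]
tool_rot: [-0.054, 0.999, -0.0, 0.0]
ft_force: [0.0, 0.1, -1.5]
grip_width: 0.0175
grasp_force: 59.7
```

Emit:
drive_tool(
  increments=[
    [[0,0,-1],[0,0,0],0.1],
    [[0,0,-1],[0,0,0],0.1],
    [[0,0,-1],[0,0,0],0.1],
    [[0,0,-1],[0,0,0],0.1],
    [[0,0,0],[0,0,0],0.1],
  ],
)

```text
clock: 13.37
eef_pos: [0.5641, -0.0726, 0.0851]
tool_rot: [-0.054, 0.999, 0.0, -0.0]
ft_force: [-1.0, -0.3, -1.8]
grip_width: 0.0174
grasp_force: 59.7
```

Emit:
drive_tool(
  increments=[
    [[0,0,-1],[0,0,0],0.1],
    [[0,0,-1],[0,0,0],0.1],
    [[0,0,-1],[0,0,0],0.1],
    [[0,0,0],[0,0,0],0.1],
    [[0,0,0],[0,0,0],0.1],
  ],
)

```text
clock: 13.78
eef_pos: [0.5642, -0.0726, 0.0823]
tool_rot: [-0.054, 0.999, -0.0, -0.0]
ft_force: [-0.3, 0.5, -0.8]
grip_width: 0.0175
grasp_force: 59.7
```

Emit:
drive_tool(
  increments=[
    [[0,0,-0.5],[0,0,0],0.1],
    [[0,0,-0.5],[0,0,0],0.1],
    [[0,0,0],[0,0,0],0.1],
  ],
)

```text
clock: 14.03
eef_pos: [0.5643, -0.0726, 0.0818]
tool_rot: [-0.054, 0.999, -0.0, 0.0]
ft_force: [-1.5, 0.3, 1.8]
grip_width: 0.0176
grasp_force: 60.1
```

Emit:
drive_tool(
  increments=[
    [[0,0,-0.5],[0,0,0],0.1],
    [[0,0,-0.4],[0,0,0],0.1],
    [[0,0,0],[0,0,0],0.1],
  ],
)

```text
clock: 14.28
eef_pos: [0.5644, -0.0726, 0.0814]
tool_rot: [-0.054, 0.999, -0.0, 0.001]
ft_force: [-2.9, -0.3, 6.2]
grip_width: 0.0175
grasp_force: 60.7
```

The right block refuses the gauge: it stopped about 10.5 mm down and the force rose. I'm going back to the left block.

Emit:
drive_tool(
  increments=[
    [[0,0,8],[0,0,0],0.1],
    [[0,0,14],[0,0,0],0.1],
    [[0,0,14],[0,0,0],0.1],
    [[-1.6,14.4,0],[0,0,0],0.1],
    [[-3.2,28.8,0],[0,0,0],0.1],
    [[-3.2,28.8,0],[0,0,0],0.1],
    [[-3.2,28.8,0],[0,0,0],0.1],
    [[-3.2,28.8,0],[0,0,0],0.1],
  ],
)

```text
clock: 14.95
eef_pos: [0.549, 0.0587, 0.1159]
tool_rot: [-0.054, 0.999, 0.0, -0.0]
ft_force: [0.3, 0.6, -1.1]
grip_width: 0.0171
grasp_force: 59.6
```

Emit:
drive_tool(
  increments=[
    [[-1.5,14.4,0],[0,0,0],0.1],
    [[0,0,0],[0,0,0],0.1],
    [[0,0,0],[0,0,0],0.1],
    [[0,0,0],[0,0,0],0.1],
    [[0,0,0],[0,0,0],0.1],
    [[0,0,0],[0,0,0],0.1],
  ],
)

```text
clock: 15.45
eef_pos: [0.5483, 0.0705, 0.1163]
tool_rot: [-0.054, 0.999, -0.0, -0.0]
ft_force: [-0.3, -0.9, -1.3]
grip_width: 0.0173
grasp_force: 59.7
```

Emit:
drive_tool(
  increments=[
    [[0,0.7,-9],[0,0,0],0.1],
    [[0,0,-9],[0,0,0],0.1],
    [[0,0,-4],[0,0,0],0.1],
    [[0,0,-2.5],[0,0,0],0.1],
    [[0,0,-2],[0,0,0],0.1],
    [[0,0,-2],[0,0,0],0.1],
    [[0,0,0],[0,0,0],0.1],
  ],
)

```text
clock: 16.03
eef_pos: [0.5481, 0.0719, 0.0875]
tool_rot: [-0.054, 0.999, -0.0, -0.0]
ft_force: [-0.3, -0.8, -1.5]
grip_width: 0.0176
grasp_force: 59.6
```

Emit:
drive_tool(
  increments=[
    [[0,0,-2],[0,0,0],0.1],
    [[0,0,-2],[0,0,0],0.1],
    [[0,0,-2],[0,0,0],0.1],
    [[0,0,-2],[0,0,0],0.1],
    [[0,0,0],[0,0,0],0.1],
  ],
)

```text
clock: 16.45
eef_pos: [0.5481, 0.0719, 0.0795]
tool_rot: [-0.054, 0.999, -0.0, -0.0]
ft_force: [0.5, -2.3, -2.7]
grip_width: 0.0173
grasp_force: 59.5
```

Emit:
drive_tool(
  increments=[
    [[0.2,-0.4,-2],[0,0,0],0.1],
    [[0,0,-3],[0,0,0],0.1],
    [[0,0,-3],[0,0,0],0.1],
    [[0,0,-3],[0,0,0],0.1],
    [[0,0,-3],[0,0,0],0.1],
    [[0,0,-1.5],[0,0,0],0.1],
    [[0,0,-1],[0,0,0],0.1],
    [[0,0,0],[0,0,0],0.1],
  ],
)

```text
clock: 17.12
eef_pos: [0.5482, 0.0717, 0.063]
tool_rot: [-0.054, 0.999, -0.0, -0.0]
ft_force: [-0.6, -1.8, -2.1]
grip_width: 0.0172
grasp_force: 59.7
```

Emit:
drive_tool(
  increments=[
    [[0,0,-0.5],[0,0,0],0.1],
    [[0,0,-0.5],[0,0,0],0.1],
    [[0,0,-0.3],[0,0,0],0.1],
    [[0,0,0],[0,0,0],0.1],
  ],
)

```text
clock: 17.45
eef_pos: [0.5484, 0.0716, 0.0624]
tool_rot: [-0.054, 0.999, -0.0, -0.0]
ft_force: [-1.9, -2.4, 2.3]
grip_width: 0.0173
grasp_force: 60.1
```

Emit:
drive_tool(
  increments=[
    [[0,0,0],[0,0,0],0.5],
    [[0,0,0],[0,0,0],1],
    [[0,0,0],[0,0,0],1],
    [[0,0,0],[0,0,0],1],
    [[0,0,10],[0,0,0],1],
    [[0,0,20],[0,0,0],1],
    [[0,0,30],[0,0,0],1],
    [[0,0,30],[0,0,0],1],
  ],
)

```text
clock: 18.12
eef_pos: [0.5478, 0.0718, 0.153]
tool_rot: [-0.055, 0.999, 0.0, -0.001]
ft_force: [-0.2, -0.3, 1.5]
grip_width: 0.0856
grasp_force: 0.0
```

Emit:
drive_tool(
  increments=[
    [[1.5,-14.1,0],[0,0,-7],1],
    [[1.5,-14.1,0],[0,0,-7],1],
    [[1.5,-14.1,0],[0,0,-7],1],
    [[1.5,-14.1,0],[0,0,-7],1],
    [[1.5,-14.1,0],[0,0,-7],1],
    [[1.5,-14.1,0],[0,0,-7],1],
    [[1.5,-14.1,0],[0,0,-7],1],
    [[1.5,-14.1,0],[0,0,-7],1],
  ],
)

```text
clock: 18.78
eef_pos: [0.5608, -0.0416, 0.1531]
tool_rot: [0.423, 0.906, 0.0, 0.0]
ft_force: [-0.6, -0.6, -0.5]
grip_width: 0.085
grasp_force: 0.0
```

Emit:
drive_tool(
  increments=[
    [[1.5,-14.1,0],[0,0,-7],1],
    [[1.5,-14.1,0],[0,0,-7],1],
    [[0,0,0],[0,0,-7],1],
    [[0,0,0],[0,0,-6.7],1],
    [[0,0,0],[0,0,0],1],
    [[0,0,0],[0,0,0],1],
    [[0,0,0],[0,0,0],1],
  ],
)

```text
clock: 19.37
eef_pos: [0.5636, -0.0691, 0.1526]
tool_rot: [0.625, 0.781, 0.0, 0.0]
ft_force: [-0.4, 0.1, 0.7]
grip_width: 0.0852
grasp_force: 0.0
```

```bash
python3 - <<'E'
from h import *
np.set_printoptions(precision=4,suppress=True)
s=camera("scene");o=get_obs();print(o["eef_pos"],o["tool_rot"])
print("R",fit([(s,[260,234,322,292])],"brass",(.054,.07,.04),.004,(565,-67,[12])))
print("G",fit([(s,[340,180,380,245])],"blue",(.018,.018,.054),.048,(549,72,[6])))
save(s,"s4.png")
E
```

```text
[ 0.5636 -0.069   0.1524] [0.6247 0.7808 0.0001 0.0001]
R (array([565.15, -66.79,  12.92]), np.float64(0.031))
G (array([550.01,  73.24,  -6.35]), np.float64(0.408))
```

View pics/s4.png

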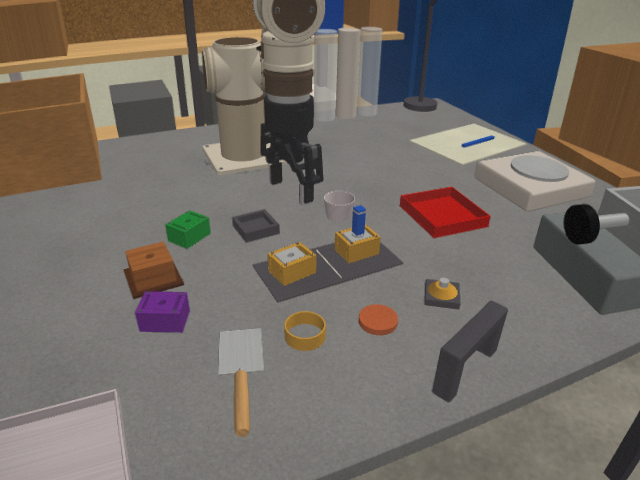

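The picture shows the gauge standing in the left block at (358,222) and the right block unmoved at (291,262). I'm going down to grip the right block across its x.

Emit:
drive_tool(
  increments=[
    [[0,0,-35],[0,0,0],1],
    [[0,0,-35],[0,0,0],1],
    [[0,0,-30],[0,0,0],1],
    [[0,0,-20],[0,0,0],1],
    [[0,0,-12],[0,0,0],1],
    [[0,0,-8],[0,0,0],1],
    [[0,0,-3],[0,0,0],1],
    [[0,0,0],[0,0,0],1],
  ],
)

```text
clock: 20.08
eef_pos: [0.5634, -0.0691, 0.0088]
tool_rot: [0.625, 0.78, -0.0, -0.0]
ft_force: [-1.0, 0.3, 0.1]
grip_width: 0.0854
grasp_force: 0.0
```

Emit:
drive_tool(
  increments=[
    [[0,0,0],[0,0,0],0.8],
    [[0,0,0],[0,0,0],0.7],
    [[0,0,0],[0,0,0],0.65],
    [[0,0,0],[0,0,0],0.6],
    [[0,0,0],[0,0,0],0.5],
    [[0,0,0],[0,0,0],0.5],
    [[0,0,0],[0,0,0],0.5],
  ],
)

```text
clock: 20.67
eef_pos: [0.5639, -0.0695, 0.0105]
tool_rot: [0.626, 0.78, 0.0, 0.001]
ft_force: [-1.9, -0.1, 4.6]
grip_width: 0.0533
grasp_force: 65.7
```

Emit:
drive_tool(
  increments=[
    [[0,0,5],[0,0,0],0.5],
    [[0,0,15],[0,0,0],0.5],
    [[0,0,25],[0,0,0],0.5],
    [[0,0,30],[0,0,0],0.5],
    [[0,0,30],[0,0,0],0.5],
    [[0,0,25],[0,0,0],0.5],
    [[0,0,10],[0,0,0],0.5],
    [[0,0,0],[0,0,0],0.5],
  ],
)

```text
clock: 21.33
eef_pos: [0.5653, -0.0694, 0.1518]
tool_rot: [0.626, 0.78, 0.002, 0.002]
ft_force: [1.1, 0.2, -3.6]
grip_width: 0.0528
grasp_force: 64.7
```

Emit:
drive_tool(
  increments=[
    [[-3.2,16.2,0],[0,0,-2],0.5],
    [[-6.4,32.4,0],[0,0,-2],0.5],
    [[-6.4,32.4,0],[0,0,-2],0.5],
    [[-6.4,32.4,0],[0,0,-2],0.5],
    [[-6.4,32.4,0],[0,0,-2],0.5],
    [[-6.4,32.4,0],[0,0,-2],0.5],
    [[-6.4,32.4,0],[0,0,-2],0.5],
    [[-6.4,32.4,0],[0,0,-1.3],0.5],
  ],
)

```text
clock: 22.0
eef_pos: [0.5133, 0.1747, 0.1462]
tool_rot: [0.724, 0.689, -0.002, -0.001]
ft_force: [1.1, -0.1, -4.1]
grip_width: 0.053
grasp_force: 64.3
```

Emit:
drive_tool(
  increments=[
    [[-6.4,32.4,0],[0,0,0],0.5],
    [[-6.4,32.4,0],[0,0,0],0.5],
    [[-6.4,32.4,0],[0,0,0],0.5],
    [[-6.4,32.4,0],[0,0,0],0.5],
    [[-3.2,16.2,0],[0,0,0],0.5],
    [[0,0,0],[0,0,0],0.5],
    [[0,0,0],[0,0,0],0.5],
    [[0,0,0],[0,0,0],0.5],
  ],
)

```text
clock: 22.67
eef_pos: [0.4856, 0.3184, 0.1469]
tool_rot: [0.724, 0.69, -0.002, -0.0]
ft_force: [0.3, -0.7, -4.6]
grip_width: 0.0532
grasp_force: 64.3
```

```bash
python3 - <<'E'
from h import *
np.set_printoptions(precision=4,suppress=True)
s=camera("scene");o=get_obs();print(o["eef_pos"],o["tool_rot"],o["ft_force"],o["grip_width"])
save(s,"s5.png")
E
```

```text
[0.486  0.3181 0.1474] [ 0.7243  0.6895 -0.0017 -0.0001] [ 0.3766 -0.5111 -4.8367] 0.053046258791552836
```

View pics/s5.png

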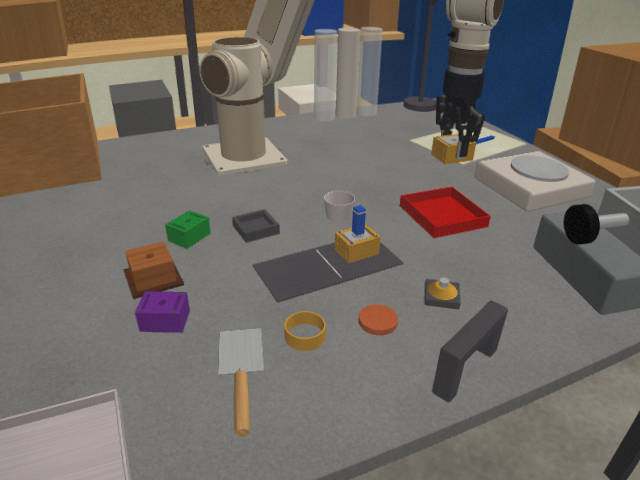

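The block is held level over the tray at (453,149), and the gauge is still standing in the left block. I'm lowering the block.

Emit:
drive_tool(
  increments=[
    [[0.5,0.5,-20],[0,0,0],0.5],
    [[0,0,-30],[0,0,0],0.5],
    [[0,0,-30],[0,0,0],0.5],
    [[0,0,-25],[0,0,0],0.5],
    [[0,0,-15],[0,0,0],0.5],
    [[0,0,-8],[0,0,0],0.5],
    [[0,0,-3],[0,0,0],0.5],
    [[0,0,0],[0,0,0],0.5],
  ],
)

```text
clock: 23.38
eef_pos: [0.4874, 0.3191, 0.0178]
tool_rot: [0.724, 0.689, -0.0, -0.0]
ft_force: [-0.2, 0.5, -5.4]
grip_width: 0.0532
grasp_force: 64.3
```

Emit:
drive_tool(
  increments=[
    [[0,0,-2],[0,0,0],0.5],
    [[0,0,-1.5],[0,0,0],0.5],
    [[0,0,0],[0,0,0],0.5],
    [[0,0,0],[0,0,0],0.5],
  ],
)

```text
clock: 23.72
eef_pos: [0.4877, 0.3204, 0.0155]
tool_rot: [0.724, 0.69, 0.001, 0.0]
ft_force: [0.9, -1.0, -5.0]
grip_width: 0.0531
grasp_force: 64.3
```

Emit:
drive_tool(
  increments=[
    [[0,0,-1.5],[0,0,0],0.5],
    [[0,0,-1.5],[0,0,0],0.5],
    [[0,0,-1],[0,0,0],0.5],
    [[0,0,0],[0,0,0],0.5],
    [[0,0,0],[0,0,0],0.5],
  ],
)

```text
clock: 24.13
eef_pos: [0.4872, 0.3201, 0.0106]
tool_rot: [0.724, 0.69, 0.0, -0.0]
ft_force: [-0.5, 0.4, -5.2]
grip_width: 0.0532
grasp_force: 64.4
```

Emit:
drive_tool(
  increments=[
    [[0,0,-0.7],[0,0,0],0.5],
    [[0,0,-0.7],[0,0,0],0.5],
    [[0,0,0],[0,0,0],0.5],
    [[0,0,0],[0,0,0],0.5],
  ],
)

```text
clock: 24.47
eef_pos: [0.4872, 0.3201, 0.0105]
tool_rot: [0.724, 0.69, 0.0, -0.0]
ft_force: [-2.8, -1.1, 6.3]
grip_width: 0.053
grasp_force: 65.6
```

Touched down: z stopped and the force reversed. I'm releasing, then lifting clear.

Emit:
drive_tool(
  increments=[
    [[0,0,0.5],[0,0,0],0.7],
    [[0,0,0],[0,0,0],0.85],
    [[0,0,0],[0,0,0],0.85],
    [[0,0,5],[0,0,0],0.85],
    [[0,0,15],[0,0,0],0.85],
    [[0,0,35],[0,0,0],0.85],
    [[0,0,40],[0,0,0],0.85],
    [[0,0,40],[0,0,0],0.85],
  ],
)

```text
clock: 25.13
eef_pos: [0.4866, 0.3196, 0.1457]
tool_rot: [0.724, 0.69, -0.001, -0.0]
ft_force: [0.5, 0.7, 0.3]
grip_width: 0.0722
grasp_force: 0.0
```

Emit:
drive_tool(
  increments=[
    [[-20,0,30],[0,0,0],1],
    [[-25,0,20],[0,0,0],1],
    [[-25,10,0],[0,0,0],1],
    [[-25,10,0],[0,0,0],1],
    [[-25,10,0],[0,0,0],1],
    [[-10,0,0],[0,0,0],1],
    [[0,0,0],[0,0,0],1],
    [[0,0,0],[0,0,0],1],
  ],
)

```text
clock: 25.8
eef_pos: [0.3574, 0.3501, 0.1951]
tool_rot: [0.724, 0.69, 0.001, 0.0]
ft_force: [0.8, 0.5, -0.2]
grip_width: 0.0855
grasp_force: 0.0
```

```bash
python3 - <<'E'
from h import *
np.set_printoptions(precision=4,suppress=True)
s=camera("scene");t=camera("top");print(get_obs()["eef_pos"],get_obs()["clock"])
a=cv2.resize(cv2.cvtColor(s["image"],4)[170:290,330:500],None,fx=2.3,fy=2.3)
d=cv2.resize(cv2.cvtColor(t["image"],4)[200:330,100:270],None,fx=2.3,fy=2.3)
h=min(len(a),len(d));cv2.imwrite("pics/fin.png",np.hstack([a[:h],d[:h]]))
print("R",fit([(s,[400,180,492,245])],"brass",(.054,.07,.04),.004,(487,319,[0])))
for q in("gauge","cutting_ring","sample_tin","shear_frame"):
    for r in silhouettes(q,s)[:1]: print(q,r["conf"],r["bbox"])
E
```

```text
[0.3583 0.3499 0.1948] 25.9
R (array([490.  , 323.07,  -3.53]), np.float64(0.04))
gauge 0.63 [354.3, 204.5, 364.9, 238.1]
cutting_ring 0.56 [283.5, 308.5, 327.1, 352.9]
sample_tin 0.67 [325.6, 190.9, 348.4, 220.3]
shear_frame 0.58 [231.1, 210.6, 278.8, 241.9]
```

View pics/fin.png

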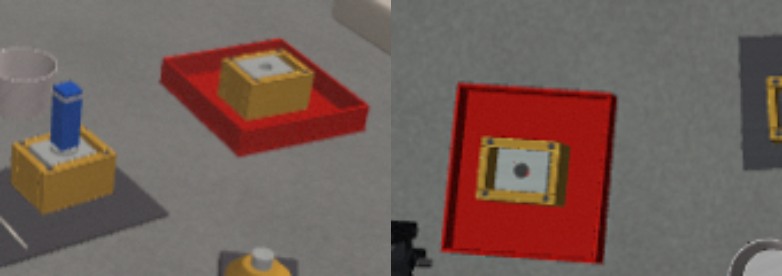

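The refused block lies flat in the tray at about (445,206) in the scene view. The gauge stands home in the left block at (359,221), with its collar on the top.

```bash
python3 -c "
from workcell import job_done;print(job_done())"
```

```text
the job is handed in; nothing more can be done
None
```

The job is done and handed in at about 26 s of the 64 s allowed: the gauge stands fully home in the left block, still in its place on the plate, and the right block, which stopped the pin about 10.5 mm down, lies flat in the red reject tray.

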